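# Open the safety-capped tub one-handed

### The arm

A 6-joint arm with a two-finger parallel gripper is mounted at the origin on the work surface. World frame = base frame: x ahead of the robot, y to its left, z up, the work surface at z = 0. Lengths are in m, angles in rad, forces in N, time in s.
With the tool pointing down it reaches from about 0.3 to 1 m from the base axis. Payload 5.1 kg.
Tool frame: the origin (TCP) lies midway between the tips of the shut fingers; the grasp point (between the pads) lies 19 mm behind it; z points along the fingers, y is the line along which they close (so a half turn about z gives the same grasp; the last joint's range is limited). The gripper opens to 95 mm and grips with 3 to 60 N. Pads are 20 mm wide; open, the fingers measure 119 mm over their backs; the gripper's body (75 mm by 180 mm) begins 59 mm behind the grasp point.
Start: joints at [-1.305, 0.124, 1.65, -0, 1.367, -0.083], TCP at [0.222, -0.611, 0.215] pointing down, gripper open.
Joint ranges: [-2.61, 2.61], [-1.02, 2.33], [0.03, 2.71], [-1.35, 4.49], [0.32, 2.68], [-2.91, 2.91]. Speed limits (rad/s): [2.57, 2.57, 3.14, 3.14, 3.14, 3.14].

### API

Orientations are given as [roll, pitch, yaw] about the fixed x, y, z axes, in that order (R = Rz(yaw) Ry(pitch) Rx(roll)).
In Python, from bench import get_obs, optics, workorder gives the robot as it stands.
- The arm moves only by the tool servo_tool, never from a script. Its argument "moves" is a list of rows, each a list of 7 numbers: the turn, a rotation vector about the tool's x, y, z in rad, then the shift along the tool's x, y, z in cm, then the closure, from -1 (fully open) to 1 (shut), so that 0 is half open. In form: [[ax, ay, az, dx, dy, dz, grip], ...]. A call has 1 to 20 rows; each row is the pose to reach, as a shift and turn from the pose commanded when the call began, along the tool's axes at that moment; what a row does not reach only later rows make up. A row lasts 1/8 s, in which the tool goes at most 62.5 mm and 10.7 degrees, less where a joint would pass 70% of its speed; a pose out of reach is approached as far as the arm can. A call with a gripper value outside its range is refused whole. The fingers move at their own pace and stop on an object; "squeeze" is the grip in N (left out, the last holds). Time passes only in rows, so rows that repeat a pose let the fingers close. It gives the time, the measured TCP pose, the force, the opening and the grip force at its end, in the units of the state.
- get_obs(): the state, without advancing time (a new reading comes with each control period).
- optics.snapshot(name): name is "side" or "top"; returns a dict with "image" (400x640x3 uint8, red, green, blue), "mtx" (3x3 intrinsics, pixels), "rvec" (rotation vector, rad) and "tvec" (3), from world to camera coordinates, as OpenCV has them. Camera axes: x right, y down, z forward; pixel columns grow to the right and rows downward; lengths in m; the calibration is good to about 2 mm. A picture is of the moment at which its call begins. There is no depth.
- workorder.hand_in(): hands the job in; it is judged then, once.
The state is a dict: "time": time; "joint_positions": joint angles; "dq": joint speeds; "effort": joint torques, N m; "eef_pos": TCP position; "tcp_rot": TCP orientation; "force": force on the tool from outside, world axes, zero at the start; "ft_torque": the same for the moment, N m; "opening": finger opening in m; "grasp_force": force on a finger pad.
Only numpy, scipy, OpenCV 4.12 (cv2) and the standard library are available. Lean on these libraries where they do the work, as an engineer would, in place of code of your own. Each camera call takes 0.05 s, during which the arm holds its last target. There are 200 camera calls.

### The job

Open the tub that stands in the wooden holder: gently squeeze the two side tabs of its safety cap inward, no harder than they need, and keep them in while you turn the cap anticlockwise (seen from above) until you just feel its stop, without wrenching it; then lift the cap straight off. Set the cap down softly, upright with its rim down, in the middle of the square dish and let go; do not knock the other things about.

Things in the scene. Friction and masses are not known exactly. Their poses are not given: they have to be found in the camera images.
- tub: FIXED white round tub, 80 mm across, in a 120 x 120 x 14 mm wooden base with four corner cheeks 50 mm high. Origin: centre of the base's underside, on the table; z up; yaw varies. Flat shoulder at z = 115 mm; neck 35 mm across from there to z = 149 mm, with two flanges that hold the cap's lugs down.
- catch_1 (a point): Top centre of one of two catch blocks, half a turn apart, on the tub's shoulder, 29.5 to 36.5 mm from the tub's axis, 7 mm high. Each stops a tab's foot about 0.16 rad anticlockwise of the cap's square position unless that tab is in by 4.5 mm or more, reckoned from the TUB's axis: an off-centre squeeze leaves one caught. Turning fingertips must stay 10 mm or more above the shoulder.
- catch_2 (a point): The same for the other catch block.
- cap: Loose grey round cap on the tub's neck, 54 mm across, 37 mm high, about 75 g. Origin: centre of its lower rim (z = 117 mm when on the tub), z up, y through both tabs. On the tub its yaw is the tub's within 0.1 rad; about 1 mm of sideways play. With both tabs in it turns easily: yaw grows anticlockwise.
- cap_top (a point): Centre of the cap's flat top, 37 mm above its rim. Turn, as cap yaw minus tub yaw: a hard stop lies anywhere from 0.78 to 1.33 rad (differs from tub to tub, not to be seen), and the cap lifts only in about the last 0.1 rad before it; short of that, lugs hold it down. A turning moment of 0.2 N m shows the stop; beyond about 0.5 N m the neck may break. Clockwise stop at about -0.17 rad.
- tab_a_face (a point): Centre of the flat ribbed outer face of the tab on the cap's +y side: 22 mm wide (cap x), from 9 to 35 mm above the cap's rim, point at 22 mm; 33.5 mm from the cap's axis when out (67 mm over both). Slides straight in by up to 6 mm (55 mm over both) against a spring, 8 N at first, 15 N fully in; springs back. May crack above 35 N. Its 10 mm wide foot below meets the catch.
- tab_b_face (a point): The same for the tab on the cap's -y side.
- tab_a: The tab on the cap's +y side, as a part; its origin is the cap's origin when out, and moves with the tab (up to 6 mm towards the cap's -y).
- tab_b: The tab on the cap's -y side; its origin moves up to 6 mm towards the cap's +y.
- dish: Loose shallow square dark wooden dish, 140 x 140 mm, 14 mm high, walls 5 mm, 0.5 kg. Origin: centre of its underside; z up. Inner floor at z = 5 mm.
- plain_tub: Bystander: white tub with label and a smooth round grey lid without tabs, 80 mm across, 145 mm high, not in a holder. Origin: centre of underside.
- shaker: Bystander: small dark wooden shaker, 66 mm high.
- mug: Bystander: mug, 80 mm across, 90 mm high.
- vase: Bystander: white vase, 160 mm high.
- towel_roll: Bystander: upright roll of paper towel, 110 mm across, 225 mm high.
- glass_jar: Bystander: glass jar, 90 mm across, 150 mm high.
- spoon: Bystander: spoon lying flat.
There are look-alikes about, which are no part of the job. Several things have the shape of the dish; the one meant has the colours described above. What is shaped like the cap but green or orange is not meant.

How it is judged:
By the outcome, as a careful person would: the job done as asked, in the order asked, and still so for the second after the job is handed in, with the robot touching nothing.
It also fails if it takes over 67 s, if anything falls off the work surface, if the arm or the gripper's body presses on something with over 40 N, if the wrist force passes 120 N, or if a joint passes its speed limit or range.

## Working session

There is one attempt and no reset: what is moved stays moved. The work goes in short steps, Python scripts to look and compute and a tool call to move; the robot and the scene stay as the last step left them, time stands still between calls to the robot, and variables do not carry over. Pictures are saved under pics/ and viewed, at most 10 in all, crops included, and the job is handed in when it is done.

Besides the shell and the picture viewer there is one more tool, called after "Request:" as name([rows], argument=value, ...), one row to a line, values as JSON. servo_tool: Moves the arm, as the interface text tells. Its arguments: {"type":"object","properties":{"moves":{"type":"array"},"squeeze":{"type":"number"}},"required":["moves"]}

```bash
ls; mkdir -p pics; python3 - <<'E'
from bench import get_obs, optics
import cv2,pickle
print(get_obs())
for n in("side","top"):
    s=optics.snapshot(n);pickle.dump(s,open(f"{n}0.pkl","wb"));cv2.imwrite(f"pics/{n}0.png",s["image"][:,:,::-1]);print(n,s["mtx"],s["rvec"],s["tvec"])
E
```

```text
pics
{'time': 0.0, 'joint_positions': array([-1.30460127e+00,  1.24487508e-01,  1.65165390e+00, -1.22572234e-06,
        1.36753414e+00, -8.25611625e-02]), 'dq': array([-0.00072815, -0.00058673, -0.00103059,  0.00026663,  0.00039975,
        0.00125539]), 'effort': array([-2.36122032e-03, -4.17609322e+01, -3.59927845e+01,  7.74015742e-02,
        4.92833974e-02, -1.48173767e-04]), 'eef_pos': array([ 0.22194946, -0.61024484,  0.21341034]), 'tcp_rot': array([-3.13951675e+00, -1.70575331e-04,  3.48756294e-01]), 'force': array([-0.52336917, -0.06058017,  0.77999145]), 'ft_torque': array([ 0.01970174, -0.01891666, -0.03028273]), 'grasp_force': 0.0, 'opening': 0.09506085939098838}
side [[486.03947092   0.         315.09371124]
 [  0.         486.03947092 204.48570774]
 [  0.           0.           1.        ]] [ 0.49914279 -2.57941295  1.36386569] [0.49856784 0.16623078 1.29629494]
top [[425.35609273   0.         319.19917318]
 [  0.         425.35609273 204.05846811]
 [  0.           0.           1.        ]] [ 2.1750758  -2.13431352  0.07292209] [0.06748403 0.54223663 1.19782324]
```

View pics/side0.png

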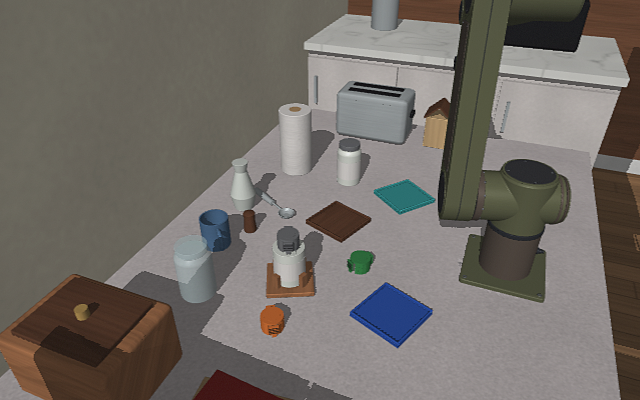

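View pics/top0.png

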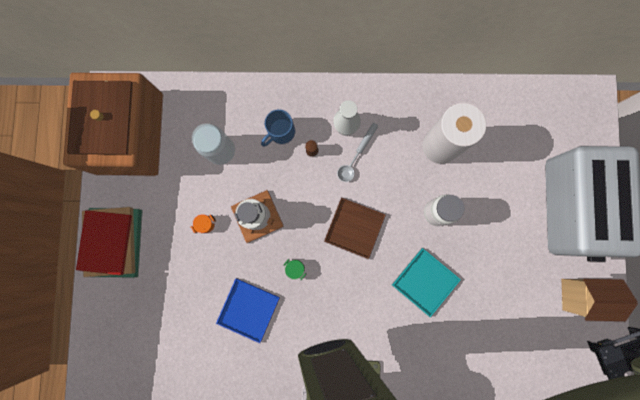

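The dish candidates in the top view are dark brown (355,227), teal (427,282) and blue (248,310); the dark wooden one fits. The cap candidates are the grey one on the holder tub (251,214), orange (203,224) and green (294,269). The grey one fits, and the plain tub at (445,210) has no holder. I'll confirm both in one enlarged crop.

```bash
cat > h.py <<'E'
import numpy as np,cv2,pickle
def load(n): return pickle.load(open(n,"rb"))
def ray(s,uv):
    R=cv2.Rodrigues(np.array(s["rvec"]))[0]; t=np.array(s["tvec"]).ravel()
    p=cv2.undistortPoints(np.float64(uv).reshape(-1,1,2),s["mtx"],None).reshape(-1,2)
    d=np.c_[p,np.ones(len(p))]@R; return -R.T@t,d/np.linalg.norm(d,axis=1)[:,None]
def onz(s,uv,z):
    c,d=ray(s,uv); return c+d*((z-c[2])/d[:,2])[:,None]
def proj(s,P): return cv2.projectPoints(np.float64(P).reshape(-1,1,3),s["rvec"],s["tvec"],s["mtx"],None)[0].reshape(-1,2)
E
python3 - <<'E'
from h import *
t=load("top0.pkl");s=load("side0.pkl")
a=cv2.resize(t["image"][185:260,225:295],None,fx=6,fy=6,interpolation=cv2.INTER_CUBIC)
b=cv2.resize(s["image"][220:300,260:320],None,fx=6,fy=6,interpolation=cv2.INTER_CUBIC)
c=np.zeros((500,790,3),np.uint8);c[:450,:420]=a;c[:480,425:785]=b
cv2.imwrite("pics/crop.png",c[:,:,::-1])
# dish
hsv=cv2.cvtColor(t["image"],cv2.COLOR_RGB2HSV)
m=((hsv[...,1]>90)&(hsv[...,2]<130)&((hsv[...,0]<15)|(hsv[...,0]>170))).astype(np.uint8)
m[:, :300]=0;m[:,400:]=0;m[:190]=0;m[270:]=0
m=cv2.morphologyEx(m,cv2.MORPH_CLOSE,np.ones((5,5)))
c=max(cv2.findContours(m,0,2)[0],key=cv2.contourArea)
P=onz(t,cv2.boxPoints(cv2.minAreaRect(c)),0.014);print(P,P.mean(0),np.linalg.norm(P-np.roll(P,1,0),axis=1))
print("cap guess",onz(t,[[251,212]],.154))
E
```

```text
[[ 0.43460248  0.06214427  0.014     ]
 [ 0.56347806  0.01524446  0.014     ]
 [ 0.51613462 -0.11320242  0.014     ]
 [ 0.38860769 -0.06548138  0.014     ]] [ 0.47570571 -0.02532377  0.014     ] [0.13566071 0.13714411 0.13689413 0.1361632 ]
cap guess [[0.50453485 0.25003977 0.154     ]]
```

View pics/crop.png

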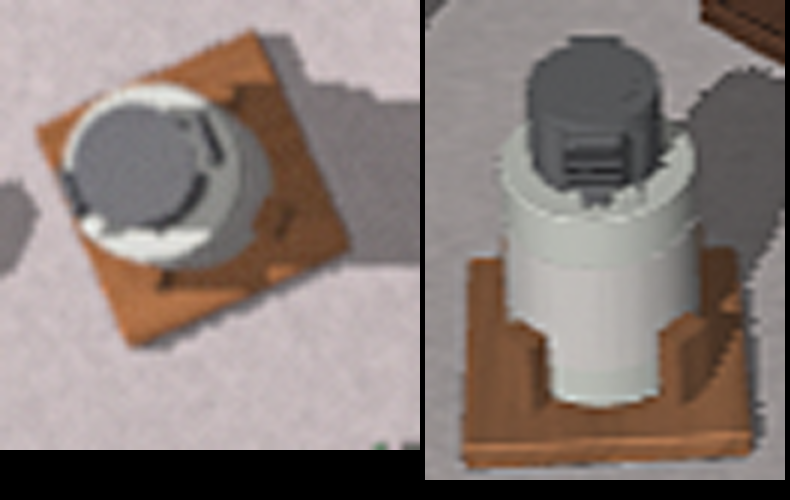

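The crops show the grey cap with its two tabs on the tub in the holder, tabs at about (259,208) and (237,217) in the top image. The dark wooden dish is plain to see in the overview. Next I'll measure the axis and yaw.

```bash
python3 - <<'E'
from h import *
t=load("top0.pkl");s=load("side0.pkl")
hs=cv2.cvtColor(t["image"],cv2.COLOR_RGB2HSV).astype(int)
# base
m=((hs[...,1]>90)&((hs[...,0]<20))).astype(np.uint8)*255
k=np.zeros_like(m);k[185:250,228:292]=1;m*=k
c=cv2.findContours(m,0,2)[0];c=np.vstack([x for x in c if cv2.contourArea(x)>20]);
P=onz(t,cv2.boxPoints(cv2.minAreaRect(c)),0.010);print("base",P.mean(0),np.linalg.norm(P-np.roll(P,1,0),axis=1),[np.arctan2(*(P[i]-P[i-1])[[1,0]])%(np.pi/2) for i in range(4)])
# cap: grayscale dump
g=cv2.cvtColor(t["image"],cv2.COLOR_RGB2GRAY)
for r in range(199,226): print(r,*["%3d"%x for x in g[r,232:268]])
g=cv2.cvtColor(s["image"],cv2.COLOR_RGB2GRAY)
print()
for r in range(223,256): print(r,*["%3d"%x for x in g[r,274:304]])
E
```

```text
base [0.50436446 0.26122721 0.01      ] [0.11950941 0.11866135 0.11962156 0.11748587] [np.float64(0.448580980670894), np.float64(0.43055232979047364), np.float64(0.4387359416217844), np.float64(0.42946653103643806)]
199 203 200 190 189 192 192 189 191 196 192 187 190 188 180 186 192 192 192 188 192 191 177 167 146 121 108 111 115 119 113 107  94  77  70  75  77
200 200 197 192 190 192 194 191 192 184 167 175 190 207 203 222 220 219 223 219 221 223 221 215 202 176 149 126 115 117 117 117 102  67  65  75  76
201 193 193 186 192 197 192 182 167 163 163 189 204 217 206 203 203 204 212 209 222 221 221 224 226 221 201 172 133 104 101  95  81  61  65  71  76
202 193 191 192 191 190 179 154 136 178 204 216 197 182 163 148 149 152 168 176 196 206 191 190 193 195 193 180 139 102  81  69  56  56  68  77  75
203 195 191 184 179 166 137 135 170 197 195 178 141 118 114 116 117 114 114 122 146 156 133 132 137 134 128 118 117 123 105  82  68  62  69  77  79
204 190 175 158 140 130 120 157 202 188 145 121 114 116 115 116 117 113 114 113 120 117 115 112 116 125 114  84  97 136 123 105  90  81  72  76 
[... 6504 characters left out ...]
  50  52  54  54  56  53  55  55  48  44  77  91 116 166 172 166 165 166 168 137
251 179 164 165 164 166 171 167 130  80  82 102 109  95  99 100 100 100  97  93 139 170 119 127 173 166 164 166 170 148  89
252 163 174 159 163 164 166 168 173 162 157 181 158 102  92  94  93  91 137 176 167 171 152 142 169 166 166 169 149 102  98
253 154 174 183 160 164 165 165 165 167 168 171 158 113  85  88  80  74 129 166 152 158 144 138 167 167 172 153 113 110  99
254 155 161 175 191 175 159 163 164 164 164 166 161 125 114 157 128 127 173 164 155 157 161 165 173 169 137 129 122 113 100
255 154 163 169 173 183 196 180 157 157 161 162 165 169 171 170 170 168 164 164 161 167 185 177 152 143 137 132 122 113  98
```

```bash
cat > fit.py <<'E'
from h import *
from scipy.optimize import least_squares
t=load("top0.pkl");s=load("side0.pkl")
def circ(p):
    p=np.float64(p);return least_squares(lambda q:np.hypot(p[:,0]-q[0],p[:,1]-q[1])-q[2],[*p.mean(0),.027]).x
top=[(242.2,203),(240.7,204),(239.7,205),(238.7,206),(238.1,207),(237.6,208),(237.3,209),(236.9,210),(236.7,211),
 (245,202.2),(246,202),(247,202),(248,202.0),(256.7,215),(256.4,216),(255.6,217),(255.1,218),(254.4,219),(253.4,220),(252,221),(250,222)]
P=onz(t,top,.154)[:,:2];print("top",circ(P))
sd=[(279.9,228.2),(279,229),(278,230),(277.3,231),(276.9,232),(276.4,233),(276.4,234),(276.3,235),(276.3,236),(295,228),(296.5,229),(297.5,230),(297.9,231),(298.5,232),(298.5,234)]
P=onz(s,sd,.154)[:,:2];print("side",circ(P))
for h,(cx,cy) in {"base":(.5044,.2612),"guess":(.5045,.25)}.items(): print(h,proj(t,[cx,cy,.154]),proj(s,[cx,cy,.154]),proj(t,[cx,cy,.117]))
# tab tops: z=.152, visible far corners
print("tabs", onz(t,[[258.5,205],[261,210.5],[236,214],[237.5,219]],.152)[:,:2])
# side: tab b face edges at mid height z~.139 ; rear tab a
E
python3 fit.py
```

```text
top [0.50385182 0.26090047 0.02672988]
side [0.50439462 0.25883343 0.02694194]
base [[246.72186242 211.97491095]] [[287.00301161 233.77930833]] [[249.4917818  213.09924902]]
guess [[251.01475416 212.01366741]] [[288.90546318 231.13579043]] [[253.64697041 213.13711036]]
tabs [[0.52329774 0.23148578]
 [0.50906539 0.22446191]
 [0.49877487 0.2894437 ]
 [0.48583658 0.28500101]]
```

```bash
cat >> h.py <<'E'
from scipy.spatial.transform import Rotation as Ro
def go(o,p,yaw):
    R=Ro.from_euler("xyz",o["tcp_rot"]); T=Ro.from_euler("xyz",[np.pi,0,yaw])
    print("t",round(o["time"],2),"turn",np.round((R.inv()*T).as_rotvec(),3),"shift cm",np.round(R.inv().apply(np.array(p)-o["eef_pos"])*100,2))
E
python3 - <<'E'
from h import *
from bench import get_obs
s=load("side0.pkl")
a=np.array([.504,.2603])
for yaw in (.3,.35,.4,.45,.5):
    c,S=np.cos(yaw),np.sin(yaw)
    f=lambda x,y,z:[a[0]+c*x-S*y,a[1]+S*x+c*y,z]
    print(yaw,proj(s,[f(-.011,.0335,.139),f(.011,.0335,.139),f(-.011,-.0335,.152),f(.011,-.0335,.152)]).round(1).tolist())
o=get_obs()
go(o,[.222,-.61,.30],.41);go(o,[.504,.2603,.24],.41)
E
```

```text
0.3 [[290.3, 247.5], [281.1, 247.1], [293.6, 226.2], [284.7, 225.7]]
0.35 [[291.0, 247.4], [281.7, 247.2], [292.9, 226.0], [284.0, 225.8]]
0.4 [[291.8, 247.3], [282.4, 247.4], [292.2, 225.9], [283.3, 226.0]]
0.45 [[292.5, 247.1], [283.1, 247.5], [291.6, 225.7], [282.6, 226.1]]
0.5 [[293.2, 246.9], [283.9, 247.6], [290.9, 225.7], [281.9, 226.3]]
t 0.1 turn [-0.002 -0.    -0.061] shift cm [ 0.01 -0.04 -8.65]
t 0.1 turn [-0.002 -0.    -0.061] shift cm [ 56.26 -72.18  -2.5 ]
```

The tab edges seen from the side (282.7 and 292.0) give a cap yaw of about 0.42, with the axis at about (0.504, 0.260). Next is the move over.

Request:
servo_tool([
  [0,0,0,0,0,-4,-1],
  [0,0,-0.02,2,-2.5,-8.5,-1],
  [0,0,-0.03,5,-6.5,-8.5,-1],
  [0,0,-0.04,8,-10.3,-8.5,-1],
  [0,0,-0.07,11,-14.1,-8.5,-1],
  [0,0,-0.07,14,-18,-8.5,-1],
  [0,0,-0.07,17,-21.8,-8.5,-1],
  [0,0,-0.07,20,-25.7,-8.5,-1],
  [0,0,-0.07,23,-29.5,-8.5,-1],
  [0,0,-0.07,26,-33.4,-8.5,-1],
  [0,0,-0.07,29,-37.2,-8.5,-1],
  [0,0,-0.07,32,-41.1,-8.5,-1],
  [0,0,-0.07,35,-44.9,-8.5,-1],
  [0,0,-0.07,38,-48.8,-8.5,-1],
  [0,0,-0.07,41,-52.6,-8,-1],
  [0,0,-0.07,44,-56.5,-7,-1],
  [0,0,-0.07,47,-60.3,-6,-1],
  [0,0,-0.07,50,-64.2,-5,-1],
  [0,0,-0.07,53,-68,-4,-1],
  [0,0,-0.07,55,-70.6,-3,-1],
], squeeze=3)

```text
time: 2.6
eef_pos: [0.4976, 0.2425, 0.2436]
tcp_rot: [-3.141, 0.001, 0.42]
force: [0.3, -0.4, -0.4]
opening: 0.0951
grasp_force: 0.0
```

Request:
servo_tool([
  [0,0,0,0.6,-0.8,0,-1],
  [0,0,0,1.2,-1.6,0.5,-1],
  [0,0,0,1.2,-1.6,0.5,-1],
  [0,0,0,1.2,-1.6,0.5,-1],
])

```text
time: 3.1
eef_pos: [0.5022, 0.2593, 0.2401]
tcp_rot: [3.141, -0.001, 0.418]
force: [-0.2, 0.1, 0.9]
opening: 0.0955
grasp_force: 0.0
```

```bash
python3 - <<'E'
from h import *
from bench import get_obs
o=get_obs();print(o["eef_pos"],o["tcp_rot"],o["force"],o["ft_torque"],o["joint_positions"]);go(o,[.504,.2603,.175],.42)
E
```

```text
[0.50224619 0.25933686 0.2401069 ] [ 3.14133994e+00 -5.38886004e-04  4.17806453e-01] [-0.19913506  0.11785357  0.93167826] [ 0.06488747 -0.04946352  0.02819824] [ 3.81798058e-01 -7.83287451e-02  1.81314292e+00 -2.36338340e-04
  1.40623085e+00  1.53482665e+00]
t 3.1 turn [ 0.    -0.001 -0.002] shift cm [ 0.2  -0.02  6.51]
```

Request:
servo_tool([
  [0,0,0,0.1,0,1.5,-1],
  [0,0,0,0.2,0,3.5,-1],
  [0,0,0,0.2,0,5.5,-1],
  [0,0,0,0.2,0,7.5,-1],
  [0,0,0,0.2,0,9,-1],
  [0,0,0,0.2,0,10,-1],
  [0,0,0,0.2,0,10.8,-1],
  [0,0,0,0.2,0,11.1,-1],
  [0,0,0,0.2,0,11.1,-1],
  [0,0,0,0.2,0,11.1,-1],
])

```text
time: 4.35
eef_pos: [0.5044, 0.2611, 0.1293]
tcp_rot: [-3.142, -0.001, 0.419]
force: [-0.8, 0.2, -0.4]
opening: 0.0951
grasp_force: 0.0
```

```bash
python3 - <<'E'
from h import *
from bench import get_obs,optics
s=optics.snapshot("side");t=optics.snapshot("top")
c=np.zeros((600,800,3),np.uint8);c[:480,:400]=cv2.resize(s["image"][200:296,250:330],None,fx=5,fy=5,interpolation=2);c[:400,400:]=cv2.resize(t["image"][170:250,215:295],None,fx=5,fy=5,interpolation=2)
cv2.imwrite("pics/c2.png",c[:,:,::-1])
o=get_obs();print(o["eef_pos"],o["tcp_rot"],o["force"],o["ft_torque"]);go(o,[.504,.2603,.129],.42)
E
```

```text
[0.50434342 0.26105277 0.129269  ] [ 3.14158208e+00 -1.06423137e-03  4.18808646e-01] [0.09183528 0.09038978 0.74725839] [-0.00480204 -0.00075692  0.025988  ]
t 4.45 turn [ 0.    -0.001 -0.001] shift cm [-0.06  0.05  0.03]
```

View pics/c2.png

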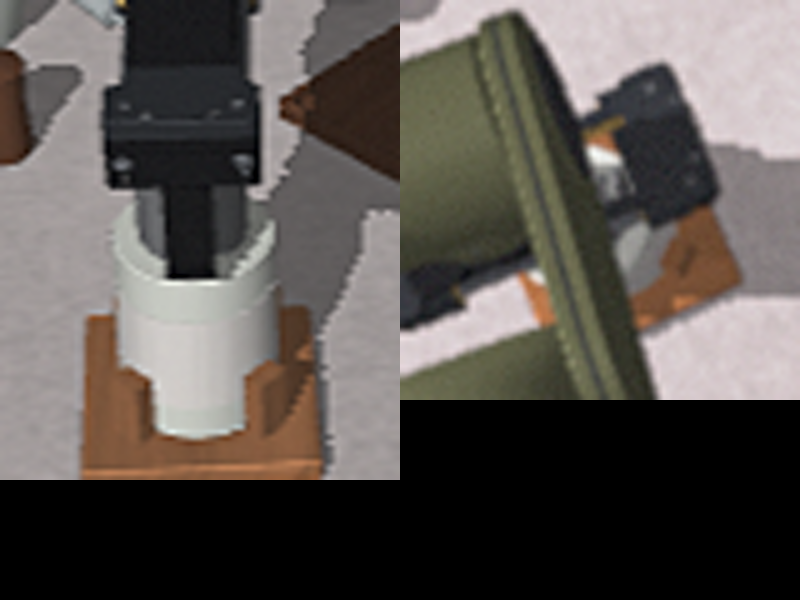

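The fingers straddle the cap, centred to within about 1 mm. I'll close lightly first, below the spring preload, to feel the centring.

Request:
servo_tool([
  [0,0,0,-0.04,0.04,0,-0.3],
  [0,0,0,-0.04,0.04,0,-0.3],
  [0,0,0,-0.04,0.04,0,0.2],
  [0,0,0,-0.04,0.04,0,0.2],
  [0,0,0,-0.04,0.04,0,0.2],
  [0,0,0,-0.04,0.04,0,0.2],
], squeeze=5)

```text
time: 5.2
eef_pos: [0.5038, 0.2604, 0.1287]
tcp_rot: [3.142, -0.0, 0.419]
force: [-1.2, -0.9, 0.1]
opening: 0.067
grasp_force: 5.0
```

```bash
cat > st.py <<'E'
from h import *
from bench import get_obs
o=get_obs();R=Ro.from_euler("xyz",o["tcp_rot"])
print(o["time"],o["eef_pos"].round(4),o["tcp_rot"].round(3),"Ft",R.inv().apply(o["force"]).round(2),"F",o["force"].round(2),"M",o["ft_torque"].round(3),o["opening"],o["grasp_force"])
E
python3 st.py
```

```text
5.2 [0.5038 0.2604 0.1287] [ 3.142 -0.     0.419] Ft [-1.48  0.32 -0.12] F [-1.22 -0.9   0.12] M [-0.043 -0.052  0.009] 0.06702046891346103 4.994192719459534
```

Both tabs touch at 67.0 mm with almost no side force, so the grip is centred. I'll press in now.

Request:
servo_tool([
  [0,0,0,0,0,0,0.3],
  [0,0,0,0,0,0,0.3],
  [0,0,0,0,0,0,0.3],
  [0,0,0,0,0,0,0.3],
], squeeze=13)

```text
time: 5.7
eef_pos: [0.5038, 0.2604, 0.1288]
tcp_rot: [-3.142, -0.0, 0.419]
force: [-0.9, -1.1, 2.4]
opening: 0.0583
grasp_force: 13.0
```

Request:
servo_tool([
  [0,0,0,0,0,0,0.3],
  [0,0,0,0,0,0,0.3],
  [0,0,0,0,0,0,0.3],
  [0,0,0,0,0,0,0.3],
], squeeze=16)

```text
time: 6.2
eef_pos: [0.5039, 0.2604, 0.1288]
tcp_rot: [3.142, -0.0, 0.419]
force: [-2.1, -1.8, 3.7]
opening: 0.0547
grasp_force: 16.0
```

```bash
python3 st.py
```

```text
6.2 [0.5039 0.2604 0.1288] [ 3.142 -0.     0.419] Ft [-2.68  0.77 -3.74] F [-2.13 -1.8   3.74] M [-0.09   0.143 -0.002] 0.05472417718934731 15.989170968532562
```

Both tabs are fully in (54.7 mm over both). I'll turn past the catches first.

Request:
servo_tool([
  [0,0,-0.05,0,0,0,0.3],
  [0,0,-0.1,0,0,0,0.3],
  [0,0,-0.15,0,0,0,0.3],
  [0,0,-0.2,0,0,0,0.3],
  [0,0,-0.25,0,0,0,0.3],
  [0,0,-0.25,0,0,0,0.3],
])

```text
time: 6.95
eef_pos: [0.5041, 0.2606, 0.1288]
tcp_rot: [3.141, -0.001, 0.668]
force: [0.3, -0.4, 2.6]
opening: 0.0549
grasp_force: 16.0
```

```bash
python3 st.py
```

```text
6.95 [0.5041 0.2606 0.1288] [ 3.141e+00 -1.000e-03  6.680e-01] Ft [-0.    0.45 -2.57] F [ 0.28 -0.36  2.57] M [-0.002 -0.075  0.022] 0.05486359270243297 15.980176627635956
```

Request:
servo_tool([
  [0,0,-0.06,0,0,0,0.3],
  [0,0,-0.12,0,0,0,0.3],
  [0,0,-0.18,0,0,0,0.3],
  [0,0,-0.24,0,0,0,0.3],
  [0,0,-0.3,0,0,0,0.3],
  [0,0,-0.36,0,0,0,0.3],
  [0,0,-0.42,0,0,0,0.3],
  [0,0,-0.46,0,0,0,0.3],
  [0,0,-0.46,0,0,0,0.3],
])

```text
time: 8.07
eef_pos: [0.504, 0.2605, 0.1288]
tcp_rot: [3.141, -0.001, 1.128]
force: [-0.8, 0.8, 2.8]
opening: 0.0547
grasp_force: 16.0
```

```bash
python3 st.py
```

```text
8.075 [0.504  0.2605 0.1288] [ 3.141e+00 -1.000e-03  1.128e+00] Ft [ 0.37 -1.04 -2.81] F [-0.78  0.78  2.81] M [-0.039 -0.051 -0.02 ] 0.05466409332789576 15.981585681438446
```

Request:
servo_tool([
  [0,0,-0.02,0,0,0,0.3],
  [0,0,-0.04,0,0,0,0.3],
  [0,0,-0.04,0,0,0,0.3],
])

```text
time: 8.45
eef_pos: [0.504, 0.2604, 0.1289]
tcp_rot: [3.141, -0.0, 1.169]
force: [0.3, 0.4, 3.0]
opening: 0.0548
grasp_force: 16.0
```

```bash
python3 st.py
```

```text
8.45 [0.504  0.2604 0.1289] [ 3.141 -0.     1.169] Ft [ 0.47  0.14 -3.04] F [0.31 0.38 3.04] M [-0.049 -0.135 -0.001] 0.05483851295140943 15.982839167118073
```

Request:
servo_tool([
  [0,0,-0.02,0,0,0,0.3],
  [0,0,-0.04,0,0,0,0.3],
  [0,0,-0.04,0,0,0,0.3],
])

```text
time: 8.82
eef_pos: [0.504, 0.2603, 0.1288]
tcp_rot: [3.141, 0.0, 1.209]
force: [0.7, -0.3, 3.9]
opening: 0.0551
grasp_force: 16.0
```

```bash
python3 st.py
```

```text
8.825 [0.504  0.2603 0.1288] [3.141 0.    1.209] Ft [-0.    0.74 -3.9 ] F [ 0.69 -0.27  3.9 ] M [-0.193 -0.244  0.042] 0.05512051240313461 15.986469984054565
```

Request:
servo_tool([
  [0,0,-0.015,0,0,0,0.3],
  [0,0,-0.03,0,0,0,0.3],
  [0,0,-0.03,0,0,0,0.3],
])

```text
time: 9.2
eef_pos: [0.504, 0.2602, 0.1288]
tcp_rot: [3.141, 0.0, 1.239]
force: [2.4, -1.6, 4.2]
opening: 0.0548
grasp_force: 16.0
```

```bash
python3 st.py
```

```text
9.2 [0.504  0.2602 0.1288] [3.141 0.    1.239] Ft [-0.74  2.83 -4.24] F [ 2.44 -1.62  4.24] M [-0.367 -0.367 -0.025] 0.05479286679234316 15.991660952568054
```

Request:
servo_tool([
  [0,0,-0.015,0,0.02,0,0.3],
  [0,0,-0.03,0,0.04,0,0.3],
  [0,0,-0.03,0,0.04,0,0.3],
])

```text
time: 9.57
eef_pos: [0.5041, 0.2603, 0.1288]
tcp_rot: [-3.141, 0.0, 1.269]
force: [1.0, -1.8, 3.8]
opening: 0.0546
grasp_force: 16.0
```

```bash
python3 st.py
```

```text
9.575 [0.5041 0.2603 0.1288] [-3.141  0.     1.269] Ft [-1.44  1.51 -3.79] F [ 1.01 -1.83  3.79] M [-0.371 -0.26   0.004] 0.05456170801290361 15.993924736976624
```

Request:
servo_tool([
  [0,0,-0.02,-0.02,0.02,0,0.3],
  [0,0,-0.04,-0.03,0.03,0,0.3],
  [0,0,-0.04,-0.03,0.03,0,0.3],
])

```text
time: 9.95
eef_pos: [0.5043, 0.2602, 0.1288]
tcp_rot: [-3.141, -0.001, 1.309]
force: [0.2, -1.1, 4.4]
opening: 0.0549
grasp_force: 16.0
```

```bash
python3 st.py
```

```text
9.95 [0.5043 0.2602 0.1288] [-3.141e+00 -1.000e-03  1.309e+00] Ft [-1.    0.46 -4.39] F [ 0.18 -1.08  4.39] M [-0.189 -0.169 -0.036] 0.05491328992163096 15.989139676094055
```

Request:
servo_tool([
  [0,0,-0.02,-0.02,0,0,0.3],
  [0,0,-0.04,-0.02,0,0,0.3],
  [0,0,-0.04,-0.02,0,0,0.3],
])

```text
time: 10.32
eef_pos: [0.5044, 0.2599, 0.1288]
tcp_rot: [3.142, -0.001, 1.35]
force: [1.0, -1.0, 4.7]
opening: 0.0545
grasp_force: 16.0
```

```bash
python3 st.py
```

```text
10.325 [0.5044 0.2599 0.1288] [ 3.142e+00 -1.000e-03  1.350e+00] Ft [-0.77  1.16 -4.74] F [ 0.96 -1.01  4.74] M [ 0.003 -0.179 -0.041] 0.05449203411112405 15.986097157001495
```

Request:
servo_tool([
  [0,0,-0.02,0,0,0,0.3],
  [0,0,-0.04,0,0,0,0.3],
  [0,0,-0.04,0,0,0,0.3],
])

```text
time: 10.7
eef_pos: [0.5044, 0.2598, 0.1288]
tcp_rot: [3.141, -0.0, 1.39]
force: [-0.8, 0.4, 5.2]
opening: 0.055
grasp_force: 16.0
```

```bash
python3 st.py
```

```text
10.7 [0.5044 0.2598 0.1288] [ 3.141 -0.     1.39 ] Ft [ 0.22 -0.81 -5.25] F [-0.76  0.36  5.24] M [-0.071 -0.231  0.026] 0.05500333798340743 15.987844169139862
```

Request:
servo_tool([
  [0,0,-0.02,0,0,0,0.3],
  [0,0,-0.04,0,0,0,0.3],
  [0,0,-0.04,0,0,0,0.3],
])

```text
time: 11.08
eef_pos: [0.5044, 0.2598, 0.1288]
tcp_rot: [3.141, -0.0, 1.43]
force: [1.4, -0.5, 5.4]
opening: 0.0545
grasp_force: 16.0
```

```bash
python3 st.py
```

```text
11.075 [0.5044 0.2598 0.1288] [ 3.141 -0.     1.43 ] Ft [-0.35  1.42 -5.35] F [ 1.36 -0.55  5.35] M [-0.074 -0.256 -0.056] 0.05450688367125308 15.98827600479126
```

Request:
servo_tool([
  [0,0,-0.02,0,0,0,0.3],
  [0,0,-0.04,0,0,0,0.3],
  [0,0,-0.04,0,0,0,0.3],
])

```text
time: 11.45
eef_pos: [0.5045, 0.2598, 0.1288]
tcp_rot: [3.141, -0.0, 1.469]
force: [2.0, -0.7, 5.1]
opening: 0.0547
grasp_force: 16.0
```

```bash
python3 st.py
```

```text
11.45 [0.5045 0.2598 0.1288] [ 3.141 -0.     1.469] Ft [-0.45  2.09 -5.1 ] F [ 2.04 -0.66  5.1 ] M [-0.103 -0.432  0.013] 0.054651676003799866 15.988981425762177
```

Request:
servo_tool([
  [0,0,-0.02,0,0.02,0,0.3],
  [0,0,-0.04,0,0.02,0,0.3],
  [0,0,-0.04,0,0.02,0,0.3],
])

```text
time: 11.82
eef_pos: [0.5048, 0.2598, 0.1288]
tcp_rot: [3.141, -0.001, 1.509]
force: [3.0, 0.5, 4.4]
opening: 0.0549
grasp_force: 16.0
```

```bash
python3 st.py
```

```text
11.825 [0.5048 0.2598 0.1288] [ 3.141e+00 -1.000e-03  1.509e+00] Ft [ 0.69  2.99 -4.43] F [3.02 0.5  4.44] M [ 0.049 -0.614 -0.187] 0.05490951202339119 16.00818246603012
```

The moment has jumped to -0.19 N m, so the stop is beginning. A tiny further step will confirm it.

Request:
servo_tool([
  [0,0,-0.005,0,0,0,0.3],
  [0,0,-0.01,0,0,0,0.3],
])

```text
time: 12.08
eef_pos: [0.5048, 0.2598, 0.1288]
tcp_rot: [3.141, -0.0, 1.519]
force: [3.2, 2.2, 4.3]
opening: 0.0549
grasp_force: 16.0
```

```bash
python3 st.py
```

```text
12.075 [0.5048 0.2598 0.1288] [ 3.141 -0.     1.519] Ft [ 2.39  3.11 -4.25] F [3.23 2.23 4.26] M [ 0.18  -0.734 -0.398] 0.05493617571772814 16.030804216861725
```

The stop is confirmed at yaw of about 1.505. I'll back off a little to unload it, then lift gently.

Request:
servo_tool([
  [0,0,0.015,0,0.02,0,0.3],
  [0,0,0.03,0.02,0.04,0,0.3],
  [0,0,0.03,0.02,0.04,0,0.3],
  [0,0,0.03,0.02,0.04,-0.1,0.3],
  [0,0,0.03,0.02,0.04,-0.2,0.3],
  [0,0,0.03,0.02,0.04,-0.3,0.3],
])

```text
time: 12.82
eef_pos: [0.5043, 0.2596, 0.1303]
tcp_rot: [-3.14, 0.001, 1.489]
force: [4.3, 2.2, -3.3]
opening: 0.0557
grasp_force: 16.0
```

```bash
python3 st.py
```

```text
12.825 [0.5043 0.2596 0.1303] [-3.140e+00  1.000e-03  1.489e+00] Ft [2.54 4.09 3.31] F [ 4.28  2.19 -3.32] M [ 0.287 -0.959 -0.102] 0.05570265185627811 15.96442312002182
```

Request:
servo_tool([
  [0,0,0,0,0,0,0.3],
  [0,0,0,0,0,0,0.3],
])

```text
time: 13.08
eef_pos: [0.5045, 0.2597, 0.1311]
tcp_rot: [-3.14, 0.001, 1.489]
force: [3.6, 0.9, -3.5]
opening: 0.0552
grasp_force: 16.0
```

```bash
python3 st.py
```

```text
13.075 [0.5045 0.2597 0.1311] [-3.140e+00  1.000e-03  1.489e+00] Ft [1.23 3.5  3.54] F [ 3.58  0.94 -3.54] M [ 0.18  -0.843 -0.103] 0.05518588719948091 15.964992642402649
```

Request:
servo_tool([
  [0,0,0.01,0,0.02,0,0.3],
  [0,0,0.025,0,0.04,0,0.3],
  [0,0,0.025,0,0.04,0,0.3],
])

```text
time: 13.45
eef_pos: [0.5047, 0.2596, 0.1316]
tcp_rot: [-3.14, 0.001, 1.464]
force: [1.4, 1.0, -1.6]
opening: 0.0548
grasp_force: 16.0
```

```bash
python3 st.py
```

```text
13.45 [0.5047 0.2596 0.1316] [-3.140e+00  1.000e-03  1.464e+00] Ft [1.11 1.33 1.55] F [ 1.44  0.96 -1.55] M [ 0.038 -0.134 -0.001] 0.05482072372320232 15.97404420375824
```

Unloaded and free. On with the lift.

Request:
servo_tool([
  [0,0,0,0,0,-0.1,0.3],
  [0,0,0,0,0,-0.2,0.3],
  [0,0,0,0,0,-0.3,0.3],
  [0,0,0,0,0,-0.3,0.3],
])

```text
time: 13.95
eef_pos: [0.5053, 0.2598, 0.1348]
tcp_rot: [-3.142, 0.0, 1.464]
force: [-1.7, 0.6, -1.3]
opening: 0.0544
grasp_force: 16.0
```

```bash
python3 st.py
```

```text
13.95 [0.5053 0.2598 0.1348] [-3.142  0.     1.464] Ft [ 0.36 -1.8   1.32] F [-1.75  0.55 -1.32] M [-0.049 -0.132 -0.019] 0.05437322710557375 15.975117981433868
```

Request:
servo_tool([
  [0,0,0,0,-0.04,-0.4,0.3],
  [0,0,0,0,-0.04,-0.8,0.3],
  [0,0,0,0,-0.04,-1.2,0.3],
  [0,0,0,0,-0.04,-1.7,0.3],
  [0,0,0,0,-0.04,-2.2,0.3],
  [0,0,0,0,-0.04,-2.8,0.3],
  [0,0,0,0,-0.04,-3.4,0.3],
  [0,0,0,0,-0.04,-4.2,0.3],
  [0,0,0,0,-0.04,-5.2,0.3],
  [0,0,0,0,-0.04,-6.2,0.3],
  [0,0,0,0,-0.04,-6.2,0.3],
  [0,0,0,0,-0.04,-6.2,0.3],
])

```text
time: 15.45
eef_pos: [0.5048, 0.2598, 0.1965]
tcp_rot: [-3.141, 0.0, 1.464]
force: [0.1, 0.1, -1.3]
opening: 0.0547
grasp_force: 16.0
```

```bash
python3 st.py; python3 - <<'E'
from h import *
from bench import get_obs,optics
s=optics.snapshot("side");t=optics.snapshot("top")
pickle.dump(t,open("top1.pkl","wb"))
c=np.zeros((600,800,3),np.uint8);c[:600,:400]=cv2.resize(s["image"][180:300,250:330],None,fx=5,fy=5,interpolation=2);c[:400,400:]=cv2.resize(t["image"][170:270,300:400],None,fx=4,fy=4,interpolation=2)
cv2.imwrite("pics/c3.png",c[:,:,::-1])
go(get_obs(),[.4757,-.0253,.12],1.464)
E
```

```text
15.45 [0.5048 0.2598 0.1965] [-3.141  0.     1.464] Ft [0.15 0.12 1.32] F [ 0.13  0.13 -1.32] M [ 0.018 -0.031 -0.059] 0.05470651147488158 15.974787175655365
t 15.55 turn [-0.001  0.    -0.   ] shift cm [-28.64   0.18   7.62]
```

View pics/c3.png

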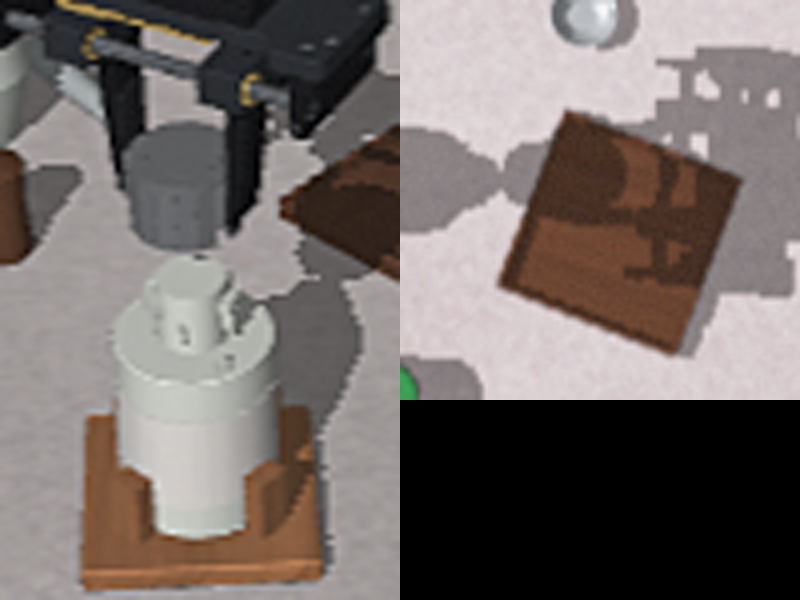

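The cap is off and hangs upright between the fingers, with the tub's neck bare. The dish corners are at about (342,197), (385,215), (368,259) and (325,242). I'll carry it over.

```bash
python3 - <<'E'
from h import *
t=load("top1.pkl")
P=onz(t,[[341.7,197.1],[385.1,214.6],[367.6,258.4],[324.6,241.4]],.012);print(P.mean(0),np.linalg.norm(P-np.roll(P,1,0),axis=1))
E
```

```text
[ 0.47532156 -0.02605669  0.012     ] [0.13828407 0.13559625 0.1363726  0.13277624]
```

Request:
servo_tool([
  [0,0,0,-1,0,0,0.3],
  [0,0,0,-3,0,0,0.3],
  [0,0,0,-6,0,0,0.3],
  [0,0,0,-9,0,0,0.3],
  [0,0,0,-12,0.1,0,0.3],
  [0,0,0,-15,0.1,0,0.3],
  [0,0,0,-18,0.1,0,0.3],
  [0,0,0,-21,0.1,0,0.3],
  [0,0,0,-24,0.2,0,0.3],
  [0,0,0,-26.5,0.2,0,0.3],
  [0,0,0,-28,0.2,0,0.3],
  [0,0,0,-28.6,0.2,0,0.3],
  [0,0,0,-28.6,0.2,0,0.3],
])

```text
time: 17.18
eef_pos: [0.4763, -0.0248, 0.1966]
tcp_rot: [-3.142, -0.0, 1.463]
force: [0.4, -0.3, -0.9]
opening: 0.0548
grasp_force: 16.0
```

```bash
python3 st.py; python3 - <<'E'
from h import *
from bench import get_obs,optics
s=optics.snapshot("side")
pickle.dump(s,open("side1.pkl","wb"))
o=get_obs()
print(proj(s,[[.476,-.026,.005],o["eef_pos"]-[0,0,.0118]]))
c=cv2.resize(s["image"][110:260,270:400],None,fx=4,fy=4,interpolation=2)
cv2.imwrite("pics/c4.png",c[:,:,::-1])
E
```

```text
17.175 [ 0.4763 -0.0248  0.1966] [-3.142 -0.     1.463] Ft [-0.25  0.45  0.93] F [ 0.42 -0.3  -0.93] M [ 0.018 -0.109 -0.029] 0.05482170998372409 15.974599421024323
[[337.35693249 220.89680255]
 [338.51021166 169.23129553]]
```

View pics/c4.png

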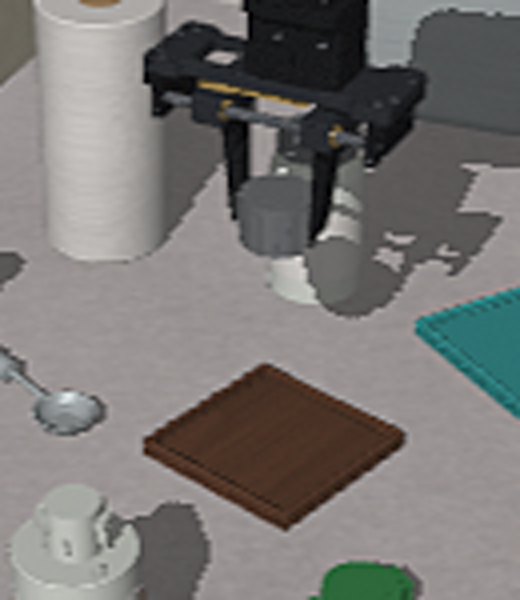

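The cap is level and over the dish; the side view puts the dish centre at about (339,220), in agreement within a few mm. I'll lower it to just above the floor.

Request:
servo_tool([
  [0,0,0,-0.1,-0.1,1,0.3],
  [0,0,0,-0.2,-0.1,3,0.3],
  [0,0,0,-0.2,-0.1,5.5,0.3],
  [0,0,0,-0.2,-0.1,8,0.3],
  [0,0,0,-0.2,-0.1,10.5,0.3],
  [0,0,0,-0.2,-0.1,13,0.3],
  [0,0,0,-0.2,-0.1,15,0.3],
  [0,0,0,-0.2,-0.1,16.5,0.3],
  [0,0,0,-0.2,-0.1,17.2,0.3],
  [0,0,0,-0.2,-0.1,17.4,0.3],
  [0,0,0,-0.2,-0.1,17.4,0.3],
])

```text
time: 18.6
eef_pos: [0.4757, -0.0267, 0.0232]
tcp_rot: [3.141, 0.0, 1.464]
force: [0.4, 0.8, -0.9]
opening: 0.0547
grasp_force: 16.0
```

```bash
python3 st.py
```

```text
18.6 [ 0.4757 -0.0267  0.0232] [3.141 0.    1.464] Ft [0.86 0.32 0.86] F [ 0.41  0.82 -0.86] M [-0.007 -0.094 -0.046] 0.05471466144322024 15.974713861942291
```

Request:
servo_tool([
  [0,0,0,0,0,0.1,0.3],
  [0,0,0,0,0,0.2,0.3],
  [0,0,0,0,0,0.3,0.3],
  [0,0,0,0,0,0.4,0.3],
  [0,0,0,0,0,0.45,0.3],
  [0,0,0,0,0,0.45,0.3],
])

```text
time: 19.35
eef_pos: [0.4751, -0.0266, 0.0181]
tcp_rot: [-3.141, -0.0, 1.464]
force: [-0.9, -0.8, -0.5]
opening: 0.0546
grasp_force: 16.0
```

```bash
python3 st.py
```

```text
19.35 [ 0.4751 -0.0266  0.0181] [-3.141 -0.     1.464] Ft [-0.86 -0.77  0.47] F [-0.86 -0.78 -0.47] M [-0.007 -0.097  0.064] 0.054562368635385605 15.974748730659485
```

Request:
servo_tool([
  [0,0,0,0,0,0.05,0.3],
  [0,0,0,0,0,0.1,0.3],
  [0,0,0,0,0,0.1,0.3],
])

```text
time: 19.73
eef_pos: [0.4751, -0.0266, 0.0171]
tcp_rot: [-3.141, 0.0, 1.464]
force: [1.3, 0.2, -0.0]
opening: 0.0552
grasp_force: 16.0
```

```bash
python3 st.py
```

```text
19.725 [ 0.4751 -0.0266  0.0171] [-3.141  0.     1.464] Ft [0.31 1.29 0.03] F [ 1.31  0.17 -0.03] M [-0.001 -0.048  0.017] 0.05515633180791951 15.974840819835663
```

Request:
servo_tool([
  [0,0,0,0,0,0.03,0.3],
  [0,0,0,0,0,0.06,0.3],
  [0,0,0,0,0,0.06,0.3],
])

```text
time: 20.1
eef_pos: [0.4752, -0.0266, 0.0168]
tcp_rot: [-3.141, 0.0, 1.464]
force: [-2.0, 0.0, 2.9]
opening: 0.0544
grasp_force: 16.0
```

```bash
python3 st.py
```

```text
20.1 [ 0.4752 -0.0266  0.0168] [-3.141  0.     1.464] Ft [-0.21 -2.   -2.92] F [-2.01  0.    2.92] M [0.064 0.21  0.016] 0.054417388299594874 15.982851684093475
```

Contact at about 3 N on the floor. I'll ease the grip, open and leave straight up.

Request:
servo_tool([
  [0,0,0,0,0,0,0.3],
  [0,0,0,0,0,0,0.3],
  [0,0,0,0,0,0,0.3],
], squeeze=9)

```text
time: 20.48
eef_pos: [0.4755, -0.0267, 0.0168]
tcp_rot: [3.141, -0.0, 1.464]
force: [-1.1, -0.0, 3.7]
opening: 0.0656
grasp_force: 9.0
```

Request:
servo_tool([
  [0,0,0,0,0,0,0.3],
  [0,0,0,0,0,0,0.3],
  [0,0,0,0,0,0,-0.45],
  [0,0,0,0,0,0,-0.6],
  [0,0,0,0,0,0,-0.8],
  [0,0,0,0,0,0,-0.8],
  [0,0,0,0,0,0,-0.8],
], squeeze=4)

```text
time: 21.35
eef_pos: [0.4751, -0.0266, 0.0165]
tcp_rot: [-3.142, -0.0, 1.464]
force: [0.3, 0.6, 0.0]
opening: 0.0855
grasp_force: 0.0
```

Request:
servo_tool([
  [0,0,0,0,0,-0.5,-0.8],
  [0,0,0,0,0,-1.5,-0.8],
  [0,0,0,0,0,-3,-0.8],
  [0,0,0,0,0,-5,-0.8],
  [0,0,0,0,0,-8,-0.8],
  [0,0,0,0,0,-11,-0.8],
  [0,0,0,0,0,-14,-0.8],
  [0,0,0,0,0,-18,-0.8],
  [0,0,0,0,0,-22,-0.8],
  [0,0,0,0,0,-24,-0.8],
  [0,0,0,0,0,-24,-0.8],
])

```text
time: 22.72
eef_pos: [0.4759, -0.0267, 0.2585]
tcp_rot: [3.138, 0.0, 1.464]
force: [-0.6, 0.0, -0.7]
opening: 0.0855
grasp_force: 0.0
```

```bash
python3 st.py; python3 - <<'E'
from h import *
from bench import optics
s=optics.snapshot("side");t=optics.snapshot("top")
c=np.zeros((600,800,3),np.uint8);c[:400,:400]=cv2.resize(s["image"][170:270,290:390],None,fx=4,fy=4,interpolation=2);c[:,400:]=cv2.resize(t["image"][120:270,300:400],None,fx=4,fy=4,interpolation=2)
cv2.imwrite("pics/c5.png",c[:,:,::-1]);cv2.imwrite("pics/t5.png",t["image"][:,:,::-1])
print(proj(s,[.4752,-.0266,.042]),proj(t,[.4752,-.0266,.042]))
E
```

```text
22.725 [ 0.4759 -0.0267  0.2585] [3.138 0.    1.464] Ft [-0.03 -0.62  0.7 ] F [-0.62  0.04 -0.71] M [-0.044 -0.079 -0.04 ] 0.08545679532073541 0.0
[[337.96240685 210.76366366]] [[355.45318722 227.31762539]]
```

View pics/c5.png

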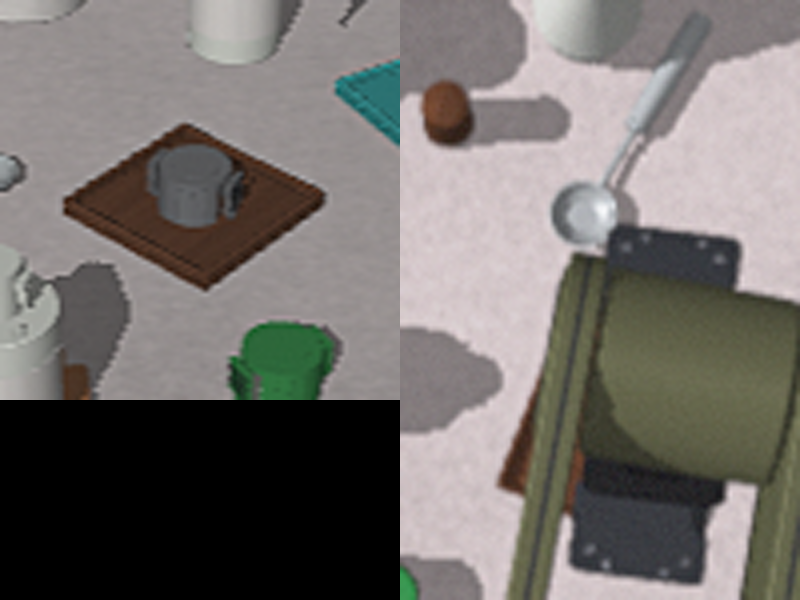

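The cap stands upright in the dish with its tabs sprung out. Its base centre is at about (193,205) in the crop, against the dish centre at about (195,203), and the gripper is clear. I'm handing in.

```bash
python3 -c "
from bench import workorder
print(workorder.hand_in())"
```

```text
the job is handed in; nothing more can be done
None
```

I opened the tub, set the cap upright in the middle of the dark wooden dish, released it and handed the job in at about 23 s. The moment at the cap's stop peaked at about 0.4 N m, above the 0.2 N m that shows the stop but below the 0.5 N m limit.

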